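# Clamp a lino block in the printing jig and lock its keeper bar

### The job

Get the lino block ready for printing: first turn the black-winged cam anticlockwise until its red-dotted high point bears squarely on the sprung follower, so that the pad clamps the block against the fence. Then swing the raised blue keeper bar fully down over the block, and last push the orange stud on the bar fully in, keep it in while turning it clockwise a quarter turn to its stop (never force it round unpushed), and let it spring up into its lock. Leave the tools and materials lying around as they are.

Things in the scene. Friction and masses are not known exactly. Their poses are not given: they have to be found in the camera images.
- jig: Jig fixed to the table: pale board 250 (x) by 370 (y) mm, top 18 mm above the table. Origin on the table; board spans x -135..115, y -185..185 mm in its axes; at yaw 0 x points away from the robot, y left. Fence face at x = 80; cam pivot at (-76, 0); bar hinge at (30, 140); stud, bar down, at (30, -100) over a slotted brass receptacle 44 mm square, 18 mm high.
- cam (a joint): Angle of the cam (rad), about a vertical axis; grows anticlockwise seen from above, 0 = high point squarely on the follower, free to turn from -1.9 to 0.9. It starts between -1.5 and -1.0 and has no stop or click at 0: friction (about 0.15 N m) keeps it wherever it is left.
- cam_grip (a point): Centre of the cam's black wing, on the pivot axis, 45 mm above the table. Wing 40 long, 10 thick, 26 mm tall; its length runs along the point's x axis, which points to the high point. Below it the aluminium cam disc: radius 25 mm, centred 9 mm off the pivot towards the high point, top 13 mm below this point; red marks: a 10 mm dot on the disc at the high point, 28 mm from the pivot, and that end of the wing's top.
- follower (a joint): Travel of the sprung steel follower (m): 0 = at rest, grows as the cam pushes it towards the block; 0.004 with the cam exactly at its high point. The return force is 1 to 3 N; the pad spring adds about 8 N when the block is clamped.
- follower_face (a point): Middle of the follower's face that the cam meets, 26 mm above the table; the follower is a steel bar 60 mm long (y), 8 mm thick, 12 mm tall, and carries a black rubber pad 66 mm long towards the block.
- block_center (a point): Centre of the lino block in the jig: 100 mm (x) by 150 mm (y) by 18 mm, dark grey carved lino on wood, lying loose on the board between pad and fence, 1 to 2.5 mm short of the fence at the start. It is not to be handled; the pad pushes it home (its centre is then at x = 30 mm in the jig's axes).
- bar (a joint): Angle of the keeper bar (rad): 0 = fully down (level, against its stop), grows as its free end rises. Starts 0.45 to 0.8; hinge friction holds it where it is left, about 1 to 6 N at the free end moves it down.
- bar_hinge (a point): Hinge of the keeper bar at its left end, 44 mm above the table, at the bar's mid-thickness. Axis parallel to the jig's x. Bar: blue, 36 mm wide, 12 mm thick, running from here along the jig's -y (to the right) when down; free end 300 mm from the hinge. Fully down its top is 50 mm above the table, 14 mm above the block's top.
- bar_end (a point): Middle of a black rubber patch (22 mm along the bar, 34 mm across) on top of the bar near its free end: the place to press it down. 287 mm from the hinge along the bar, 6.5 mm above the bar's mid-plane, 50.5 mm above the table when down. Moves on an arc about the hinge; the stud's wing ends 29 mm nearer the hinge.
- stud_grip (a point): Centre of the orange stud wing, on the stud's axis: 240 mm from the hinge along the bar, 36 mm above the bar's mid-plane (80 mm above the table, bar down, stud out). Wing 36 long, 10 thick, 26 mm tall, on a round flange 30 mm across whose top is 13 mm below this point; 12 mm gap from flange to bar. Site y runs along the wing: along the bar when unlocked, across it when locked.
- stud_push (a joint): How far the stud is pushed in (m): 0 = out, full travel 0.011. Spring about 6 N at the start, 12 N fully in. While less than about 0.009 in, it is blocked after 0.07 rad of turn; forcing it past that breaks it. Keep it pushed in while turning; locked, it springs back to about 0.0065 and stays there.
- stud_turn (a joint): Turn of the stud (rad): 0 = unlocked, grows clockwise seen from above, stop at 1.45. From about 1.25 the released stud springs up into the locking notch. Turning it takes under 0.2 N m while pushed in.
- offcut_center (a point): bystander, not part of the job: small lino-faced block, 40 x 55 x 12 mm, loose on the jig's board to the right of the cam. Centre.
- gouge_center (a point): bystander, not part of the job: lino gouge with a pear-shaped wooden handle, about 90 mm long with its blade, 22 mm high, loose on the jig's board to the left of the cam. Middle of the handle.
- tape_center (a point): bystander, not part of the job: roll of white tape, 90 mm across, 24 mm high, on the table. Centre.
- brayer_center (a point): bystander, not part of the job: ink roller with a black roller 100 mm long and a red handle, 180 mm long, 32 mm high, on the table. Middle.
- ink_jar_center (a point): bystander, not part of the job: blue ink jar, 60 mm across, 70 mm high, on the table. Centre.
- nib_box_center (a point): bystander, not part of the job: open white plastic box, 50 x 120 x 28 mm, on the table. Centre.
- pencil_center (a point): bystander, not part of the job: yellow pencil, 175 mm long, 7 mm thick, on the table. Middle.

How it is judged:
By the outcome, as a careful person would: the job done as asked, in the order asked, and still so for the second after the job is handed in, with the robot touching nothing.
It also fails if it takes over 61 s, if anything falls off the work surface, if the arm or the gripper's body presses on something with over 40 N, if the wrist force passes 120 N, or if a joint passes its speed limit or range.

### The arm

A 6-joint arm with a two-finger parallel gripper is mounted at the origin on the work surface. World frame = base frame: x ahead of the robot, y to its left, z up, the work surface at z = 0. Lengths are in m, angles in degrees, forces in N, time in s.
With the tool pointing down it reaches from about 0.35 to 0.975 m from the base axis. Payload 17.4 kg.
Tool frame: the origin (TCP) lies between the finger pads; the fingertips stand 22 mm ahead of it and the grasp point (between the pads) lies 3 mm ahead of it; z points along the fingers, y is the line along which they close (so a half turn about z gives the same grasp; the last joint's range is limited). The gripper opens to 85 mm and grips with 20 to 120 N. Pads are 22 mm wide; open, the fingers measure 114 mm over their backs; the gripper's body (76 mm by 85 mm) begins 54 mm behind the grasp point. The pads swing forward as they close: fully open they stand 13 mm farther back than shut.
Start: joints at [63.037, 6.646, 82.598, -0, 90.757, -2.166], TCP at [0.283, 0.613, 0.217] pointing down, gripper open.
Joint ranges: [-162.19, 162.19], [-47.58, 125.68], [4.15, 143.07], [-65.23, 245.23], [0.69, 171.88], [-170.13, 170.13]. Speed limits (degrees/s): [108.29, 108.29, 127.2, 180, 180, 180].

### API

Orientations are given as a 3x3 rotation matrix whose columns are the frame's x, y, z axes.
In Python, from workcell import manip, viewer, job, spotter gives the robot as it stands.
- The arm moves only by the tool move_arm, never from a script. Its argument "rows" is a list that holds one entry, the list of rows, each a list of 4 numbers: the shift along the world's x, y, z in mm, then the turn about the world's z in rad. In form: [[[dx, dy, dz, twist], ...]]. A call has 1 to 8 rows; each row is the pose to reach, as a shift and turn from the pose commanded when the call began; what a row does not reach only later rows make up. A row lasts 1/8 s, in which the tool goes at most 62.5 mm and 10.7 degrees, less where a joint would pass 70% of its speed; a pose out of reach is approached as far as the arm can. A call with a gripper value outside its range is refused whole. "grip" is the finger opening in mm, from 0 to 85.4, set as the call begins (left out, the last holds). The fingers move at their own pace and stop on an object; "force" is the grip in N (left out, the last holds). Time passes only in rows, so rows that repeat a pose let the fingers close. It gives the time, the measured TCP pose, the force, the opening and the grip force at its end, in the units of the state.
- manip.read_state(): the state, without advancing time (a new reading comes with each control period).
- viewer.snapshot(name): name is "scene" or "top"; returns the picture (420x560x3 uint8, blue, green, red); there is no depth.
- viewer.calibration(name): a dict with "K" (3x3 intrinsics, pixels), "world_from_camera" (4x4, takes a point from camera to world coordinates). Camera axes: x right, y down, z forward; pixel columns grow to the right and rows downward; lengths in m; the calibration is good to about 2 mm. A picture is of the moment at which its call begins. calibration takes no time and is no camera call.
- job.close_job(): hands the job in; it is judged then, once.
Trained networks look in the newest picture that a camera, given by its name, has taken for a name from the list of things; names that differ only in an ending like _2 or _b are one class to them, and where a whole thing is asked for, a point or a joint stands for the part that bears it (a point fixed in the world has none). Each returns a list of dicts, best first, with "confidence" (0 to 1); they miss things now and then, are a little off and sometimes report something else, mostly with a low value. They report only what shows in the picture. A call takes as long as a camera call.
- spotter.masks_of(camera, query): "mask" (420x560 bool, what is visible of it) and "box" ([centre column, centre row, width, height] in pixels, round what is visible of it).
The state is a dict: "time": time; "qpos": joint angles; "qd": joint speeds; "joint_efforts": joint torques, N m; "eef_pos": TCP position; "tool_rot": TCP orientation; "force": force on the tool from outside, world axes, zero at the start; "torque": the same for the moment, N m; "finger_gap": finger opening in m; "finger_force": force on a finger pad.
Only numpy, scipy, OpenCV 4.12 (cv2) and the standard library are available. Lean on these libraries where they do the work, as an engineer would, in place of code of your own. Each camera call takes 0.05 s, during which the arm holds its last target. There are 200 camera calls.

## Working session

There is one attempt and no reset: what is moved stays moved. The work goes in short steps, Python scripts to look and compute and a tool call to move; the robot and the scene stay as the last step left them, time stands still between calls to the robot, and variables do not carry over. Pictures are saved under pics/ and viewed, at most 10 in all, crops included, and the job is handed in when it is done.

Besides the shell and the picture viewer there is one more tool, called as name(argument=value, ...), one argument or row to a line, values as JSON. move_arm: Moves the arm, as the interface text tells. Its arguments: {"type":"object","properties":{"rows":{"type":"array"},"grip":{"type":"number"},"force":{"type":"number"}},"required":["rows"]}

```bash
ls; mkdir -p pics; python3 - <<'E'
from workcell import manip, viewer, job, spotter
import cv2,numpy as np
s=manip.read_state(); print({k:np.round(v,3).tolist() for k,v in s.items()})
for n in("scene","top"):
    cv2.imwrite(f"pics/{n}0.png",viewer.snapshot(n)); c=viewer.calibration(n); print(n,np.round(c["K"],1).tolist(),np.round(c["world_from_camera"],3).tolist())
E
```

```text
pics
{'time': 0.0, 'qpos': [63.037, 6.672, 82.634, -0.0, 90.756, -2.164], 'qd': [0.039, 0.07, -0.014, 0.107, 0.04, -0.032], 'joint_efforts': [0.001, -73.197, -63.249, 0.0, 0.006, 0.0], 'eef_pos': [0.283, 0.613, 0.216], 'tool_rot': [[-0.908, 0.419, -0.0], [0.419, 0.908, -0.001], [0.0, -0.001, -1.0]], 'force': [-0.834, -1.352, 0.576], 'torque': [0.056, -0.044, 0.001], 'finger_force': 0.0, 'finger_gap': 0.085}
scene [[412.6, 0.0, 279.4], [0.0, 412.6, 210.2], [0.0, 0.0, 1.0]] [[-0.841, 0.418, -0.345, 0.81], [0.542, 0.66, -0.521, 0.512], [0.01, -0.624, -0.781, 0.817], [0.0, 0.0, 0.0, 1.0]]
top [[414.8, 0.0, 279.9], [0.0, 414.8, 216.4], [0.0, 0.0, 1.0]] [[0.026, -0.994, 0.105, 0.35], [-1.0, -0.026, -0.001, 0.003], [0.004, -0.105, -0.995, 1.278], [0.0, 0.0, 0.0, 1.0]]
```

View pics/scene0.png

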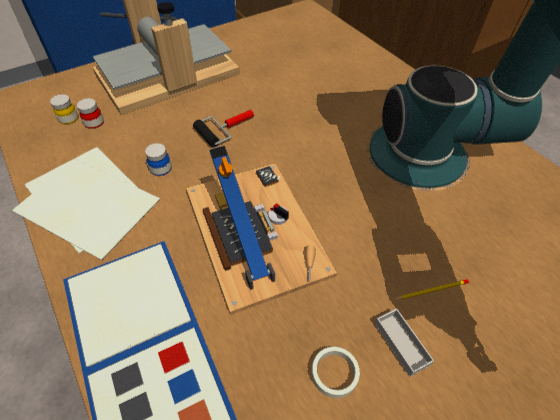

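View pics/top0.png

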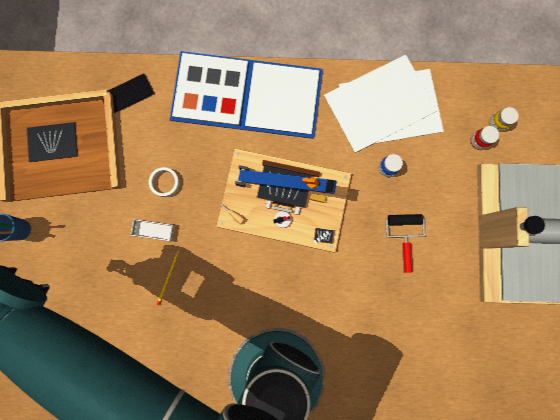

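The scene picture shows the jig near (262,230) and the top view near (285,200). The raised blue bar runs from the hinge at left (245,175 top) to the stud at (312,183). The cam is at (283,220), with the high point pointing right.

```bash
cat > h.py <<'E'
from workcell import manip, viewer, job, spotter
import cv2,numpy as np
def cal(n):
    c=viewer.calibration(n); return c["K"],np.array(c["world_from_camera"])
def proj(n,P):
    K,T=cal(n); P=np.atleast_2d(P); q=(P-T[:3,3])@T[:3,:3]; q=q@np.array(K).T; return q[:,:2]/q[:,2:]
def onz(n,uv,z):
    K,T=cal(n); uv=np.atleast_2d(uv); d=np.c_[uv,np.ones(len(uv))]@np.linalg.inv(K).T@T[:3,:3].T; o=T[:3,3]
    return o+d*((z-o[2])/d[:,2])[:,None]
def tri(obs):
    A=np.zeros((3,3));b=np.zeros(3)
    for n,uv in obs:
        K,T=cal(n); d=T[:3,:3]@np.linalg.inv(K)@np.r_[uv,1]; d/=np.linalg.norm(d); M=np.eye(3)-np.outer(d,d); A+=M;b+=M@T[:3,3]
    return np.linalg.solve(A,b)
def J2w(j,P):
    c,s=np.cos(j[2]),np.sin(j[2]); P=np.atleast_2d(P).astype(float); return np.c_[j[0]+c*P[:,0]-s*P[:,1], j[1]+s*P[:,0]+c*P[:,1], P[:,2]]
E
python3 - <<'E'
from h import *
for n,(x,y,w,h) in(("scene",(170,130,180,190)),("top",(205,135,160,125))):
    im=viewer.snapshot(n)
    k=4
    if n=="scene": k=3
    cv2.imwrite(f"pics/{n}1.png",cv2.resize(im[y:y+h,x:x+w],None,fx=k,fy=k,interpolation=cv2.INTER_CUBIC))
    for q in("jig","cam","stud_push","bar"):
        r=spotter.masks_of(n,q)
        for m in r[:2]:
            v,u=np.nonzero(m["mask"]); cnt=max(cv2.findContours(m["mask"].astype(np.uint8),0,1)[0],key=len)
            print(n,q,round(m["confidence"],2),len(u),np.round(m["box"],1),u.mean().round(1),v.mean().round(1), cv2.approxPolyDP(cv2.convexHull(cnt),4,True)[:,0].tolist())
    np.save(n+"_.npy",im)
E
```

```text
scene jig 0.95 12080 [260.4 230.2 154.7 166.6] 257.3 236.0 [[211, 149], [224, 146], [276, 165], [334, 267], [334, 277], [229, 312], [186, 189]]
scene jig 0.6 160 [225.6 167.4  11.6  16.7] 224.9 167.6 [[223, 158], [231, 167], [228, 175], [219, 171]]
scene cam 0.66 354 [279.4 215.6  24.6  25.7] 278.2 214.6 [[275, 204], [289, 213], [278, 225], [268, 218]]
scene stud_push 0.5 175 [224.8 168.5  18.5  14.2] 225.1 167.8 [[223, 158], [232, 168], [226, 176], [219, 172]]
scene bar 0.87 2312 [240.6 212.9  62.6 130.8] 239.4 213.9 [[213, 148], [226, 150], [270, 271], [266, 276], [251, 276], [210, 154]]
top jig 0.76 8611 [282.6 201.1 132.5 105.5] 283.2 199.8 [[233, 150], [348, 172], [334, 250], [217, 226]]
top jig 0.71 100 [283.2 206.4  21.8  13.8] 282.4 207.2 [[273, 202], [292, 206], [288, 212], [273, 208]]
top cam 0.78 235 [282.1 218.7  15.5  16.7] 281.4 219.0 [[281, 210], [289, 215], [285, 227], [273, 222]]
top bar 0.83 1301 [287.1 182.9 102.1  21.7] 286.9 180.8 [[238, 176], [241, 169], [334, 180], [331, 193], [244, 182]]
```

View pics/scene1.png

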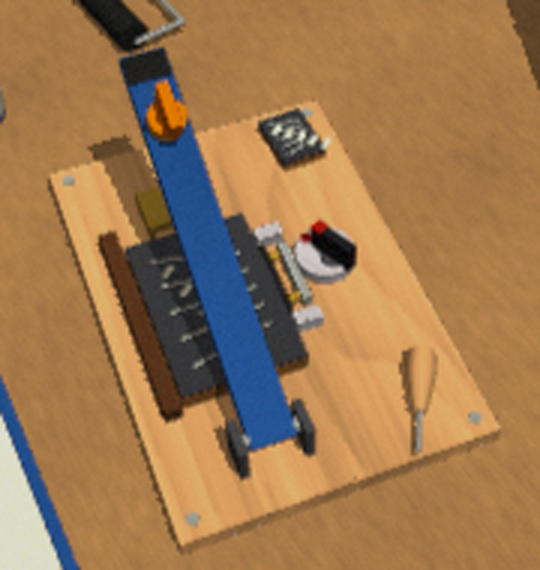

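View pics/top1.png

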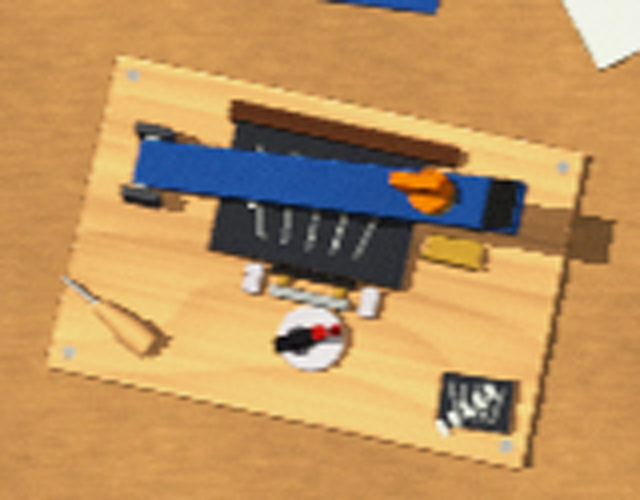

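The crops show the jig corners: top crop (118,57), (590,155), (526,467), (50,367). In the scene crop they are (50,177), (318,102), (497,428) and (180,537). The cam wing's red end is at top crop (320,332) and scene crop (320,227). The stud is at top (432,190) and the bar's black patch at top (503,204).

```bash
cat > fit.py <<'E'
from h import *
from scipy.optimize import least_squares
t=lambda L:np.array(L)/4+[205,135]-0.375
s=lambda L:np.array(L)/3+[170,130]-0.333
C=np.array([[.115,.185,.018],[.115,-.185,.018],[-.135,-.185,.018],[-.135,.185,.018]])
T=t([[118,57],[590,155],[526,467],[50,367]]); S=s([[180,537],[50,177],[318,102],[497,428]])
if __name__=="__main__":
    f=lambda j:np.r_[(proj("top",J2w(j,C))-T).ravel(),(proj("scene",J2w(j,C))-S).ravel()]
    r=least_squares(f,[.5,0,-.2]); j=r.x; print("jig",j,np.rad2deg(j[2]),np.round(r.fun,1))
    for n,o in(("top",T),("scene",S)):
        r=least_squares(lambda j:(proj(n,J2w(j,C))-o).ravel(),j); print(n,r.x,np.round(r.fun,1))
    np.save("jig.npy",j)
    # cam: red wing top end (z .058), black end
    red=tri([("top",t([320,332])),("scene",s([320,227]))]); blk=tri([("top",t([287,344])),("scene",s([347,251]))])
    print("red",red,"blk",blk,"pivot",J2w(j,[-.076,0,.045]))
    st=tri([("top",t([428,190])),("scene",s([165,105]))]); pe=tri([("top",t([503,204])),("scene",s([147,66]))]); hg=J2w(j,[.03,.14,.044])[0]
    print("stud",st,"patch",pe,"hinge",hg)
    for p in(pe,):
        d=p-hg; print("bar ang",np.arctan2(d[2],np.hypot(*d[:2]))-6.5/287,"len",np.linalg.norm(d))
    from scipy.optimize import minimize_scalar
    for n,o in(("top",t([503,204])),("scene",s([147,66]))):
        g=lambda a:np.linalg.norm(proj(n,J2w(j,[.03,.14-.287*np.cos(a)+.0065*np.sin(a),.044+.287*np.sin(a)+.0065*np.cos(a)]))-o)
        m=minimize_scalar(g,bounds=(0,1),method="bounded"); print(n,m.x,m.fun)
    # cam angle: disc dot & wing top red end
    for n,o in(("top",[t([320,332]),t([287,344])]),("scene",[s([320,227]),s([347,251])])):
        w=[onz(n,q,.058)[0] for q in o]; d=w[0]-w[1]; print(n,"wing heading",np.arctan2(d[1],d[0])-j[2],np.linalg.norm(d),(w[0]+w[1])/2)
E
python3 fit.py
```

```text
jig [ 0.5428547  -0.01277153 -0.18700684] -10.7147026399508 [ 0.5 -0.2 -0.7  0.1 -0.7  1.5 -0.8  0.7 -1.   2.1 -1.3 -1.7 -0.9 -1.7
  1.  -0.6]
top [ 0.54454106 -0.01394504 -0.18175936] [ 0.6 -0.5 -0.4 -0.8  0.   0.7 -0.2  0.5]
scene [ 0.54178311 -0.01199268 -0.19140356] [-0.8  2.1 -0.5 -1.9 -0.1 -1.6  1.4 -0.2]
red [ 0.47363718 -0.01143414  0.05790185] blk [0.46462758 0.01318212 0.04756322] pivot [[0.46817975 0.0013583  0.045     ]]
stud [ 0.56013434 -0.08112374  0.18082085] patch [ 0.55137071 -0.13116673  0.1752182 ] hinge [0.59836028 0.11921002 0.044     ]
bar ang 0.45299869719630387 len 0.2865567208220882
top 0.4580280159599581 0.6562309954910188
scene 0.44616589180304583 0.6821800038413489
top wing heading -1.0072633039485415 0.025957687925784203 [ 4.70134414e-01 -3.88356983e-04  5.80000000e-02]
scene wing heading -1.2337137820973054 0.03205608081927631 [0.4700827 0.0056026 0.058    ]
```

move_arm(
  rows=[
    [[20,-60,0,-0.08],[38,-122,0,-0.2],[56,-184,0,-0.3],[75,-246,0,-0.4],[94,-308,0,-0.5],[112,-368,0,-0.6],[130,-430,0,-0.7],[150,-490,0,-0.8]],
  ],
  grip=45,
  force=25,
)

```text
time: 1.6
eef_pos: [0.4293, 0.1327, 0.2175]
tool_rot: [[-0.329, 0.944, 0.001], [0.944, 0.329, 0.0], [-0.0, 0.001, -1.0]]
force: [1.8, 0.9, 0.2]
finger_gap: 0.0449
finger_force: 0.0
```

move_arm(
  rows=[
    [[18,-60,-20,-0.03],[36,-122,-50,-0.053],[36,-122,-80,-0.053],[36,-122,-100,-0.053],[36,-122,-100,-0.053]],
  ],
)

```text
time: 2.22
eef_pos: [0.4646, 0.0133, 0.1162]
tool_rot: [[-0.282, 0.959, -0.002], [0.959, 0.282, 0.0], [0.001, -0.002, -1.0]]
force: [0.2, -0.2, 0.2]
finger_gap: 0.0448
finger_force: 0.0
```

move_arm(
  rows=[
    [[0,0,0,0]],
  ],
)

```text
time: 2.35
eef_pos: [0.4657, 0.0135, 0.1185]
tool_rot: [[-0.282, 0.959, 0.002], [0.959, 0.282, 0.0], [-0.0, 0.002, -1.0]]
force: [0.3, -0.5, 0.2]
finger_gap: 0.0447
finger_force: 0.0
```

```bash
python3 - <<'E'
from h import *
s=manip.read_state(); print(s["time"],s["eef_pos"],s["qpos"])
a=viewer.snapshot("scene")[130:320,170:350]
cv2.imwrite("pics/a2.png",cv2.resize(a,None,fx=3,fy=3,interpolation=cv2.INTER_CUBIC))
E
```

```text
2.35 [0.46566647 0.01345088 0.11848807] [-1.48522303e+00 -1.80048956e+01  1.14628010e+02  3.04397114e-03
  8.32860024e+01 -1.78941278e+01]
```

View pics/a2.png

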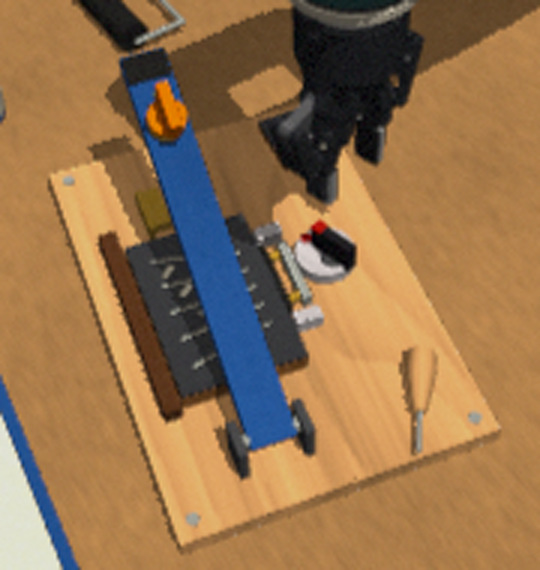

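The scene picture shows the open fingers around crop (330,185), above and short of the cam at (330,248). The jig is untouched. I'll shift and descend.

move_arm(
  rows=[
    [[3,-13,-10,0],[3,-13,-30,0],[3,-13,-50,0],[3,-13,-60,0],[3,-13,-60,0]],
  ],
)

```text
time: 3.02
eef_pos: [0.4677, -0.0003, 0.0561]
tool_rot: [[-0.281, 0.96, -0.002], [0.96, 0.281, 0.0], [0.001, -0.002, -1.0]]
force: [-0.3, 0.7, -0.2]
finger_gap: 0.045
finger_force: 0.0
```

move_arm(
  rows=[
    [[0,0,0,0],[0,0,0,0],[0,0,0,0],[0,0,0,0]],
  ],
  grip=14,
)

```text
time: 3.52
eef_pos: [0.4683, -0.0004, 0.0573]
tool_rot: [[-0.281, 0.96, 0.0], [0.96, 0.281, -0.0], [-0.0, 0.0, -1.0]]
force: [-0.5, -0.3, 0.0]
finger_gap: 0.0142
finger_force: 0.0
```

No contact at 14 mm: the centring is good. I'll close fully.

move_arm(
  rows=[
    [[0,0,0,0],[0,0,0,0],[0,0,0,0],[0,0,0,0]],
  ],
  grip=5,
)

```text
time: 4.03
eef_pos: [0.4682, -0.0004, 0.0571]
tool_rot: [[-0.281, 0.96, -0.0], [0.96, 0.281, 0.0], [0.0, -0.0, -1.0]]
force: [-0.1, -0.6, 0.5]
finger_gap: 0.0049
finger_force: 0.0
```

```bash
python3 - <<'E'
from h import *
a=viewer.snapshot("scene")[150:290,200:340]
b=viewer.snapshot("top")[165:265,235:335]
a=cv2.resize(a,(560,560),interpolation=cv2.INTER_CUBIC)[:, 100:500];b=cv2.resize(b,(560,560),interpolation=cv2.INTER_CUBIC)[:,100:500]
cv2.imwrite("pics/a3.png",np.hstack([a,b]))
print(proj("scene",[[.4682,-.0004,.035],[.469,.0005,.058]]),proj("top",[[.4682,-.0004,.035],[.469,.0005,.058]]))
E
```

```text
[[279.9808028  213.30530459]
 [280.01230165 207.69282764]] [[280.45021609 220.51361635]
 [280.19125212 219.49850286]]
```

View pics/a3.png

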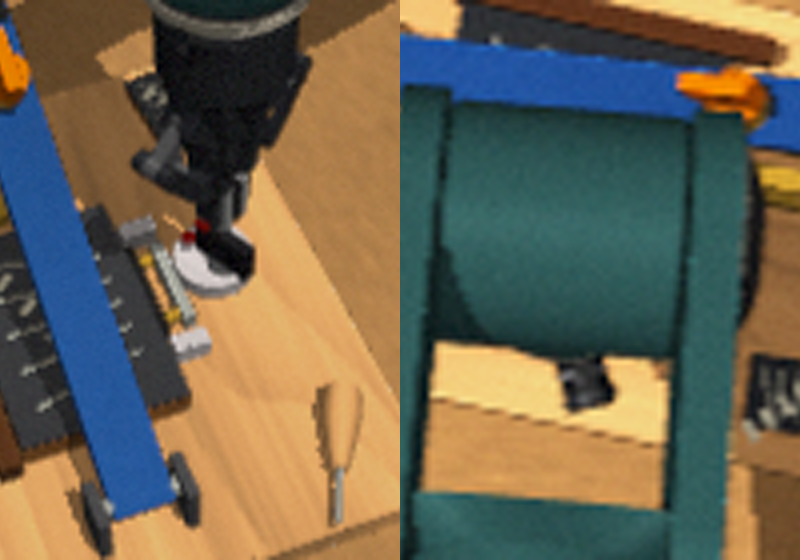

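```bash
python3 - <<'E'
from h import *
c=np.array([.4657,.0135]);d=np.array([.96,.28])
for z in(.0965,.11):
    print(z,proj("scene",[[*(c+.0285*d),z],[*(c-.0285*d),z],[*c,z]]))
s=manip.read_state();print(s["eef_pos"],s["finger_gap"],s["force"])
E
```

```text
0.0965 [[276.27817968 207.4977246 ]
 [292.50435672 193.14675304]
 [284.50837493 200.21866573]]
0.11 [[276.30386548 203.67519979]
 [292.71049779 189.27396936]
 [284.62693229 196.36947118]]
[ 4.68224317e-01 -3.63161707e-04  5.71006061e-02] 0.0046365464168673905 [ 0.52402942 -0.34122838 -0.54915628]
```

The left half of the picture shows the closed fingertip ending at about crop (235,222), just above the wing centre (228,245). It looks as if the tips stand higher than assumed. I'll open a little and go down gently, watching the force.

move_arm(
  rows=[
    [[0,0,0,0],[0,0,0,0],[0,0,0,0],[0,0,-3,0],[0,0,-3,0]],
  ],
  grip=40,
)

```text
time: 4.75
eef_pos: [0.4681, -0.0003, 0.0538]
tool_rot: [[-0.281, 0.96, -0.0], [0.96, 0.281, 0.0], [0.0, -0.0, -1.0]]
force: [-0.6, 0.3, 0.1]
finger_gap: 0.0401
finger_force: 0.0
```

move_arm(
  rows=[
    [[0,0,-2,0],[0,0,-3,0]],
  ],
)

```text
time: 5.0
eef_pos: [0.4682, -0.0004, 0.0509]
tool_rot: [[-0.281, 0.96, -0.0], [0.96, 0.281, -0.0], [0.0, -0.0, -1.0]]
force: [0.3, 0.4, -0.3]
finger_gap: 0.0399
finger_force: 0.0
```

```bash
python3 - <<'E'
from h import *
a=viewer.snapshot("scene"); a0=np.load("scene_.npy")
f=lambda i:cv2.resize(i[175:235,255:315],(390,585)[::-1] if 0 else (400,400),interpolation=cv2.INTER_CUBIC)
g=lambda i:cv2.convertScaleAbs(f(i),alpha=1.8,beta=30)
cv2.imwrite("pics/a4.png",np.hstack([g(a0),g(a)]))
for p in ([.4682,-.0004,.029],[.469,.0005,.058],[.469,.0005,.032]):
    print((proj("scene",p)-[255,175])*400/60)
c=np.array([.4682,-.0004]);d=np.array([.96,.28])
print((proj("scene",[[*(c+.026*d),.032],[*(c-.026*d),.032]])-[255,175])*400/60)
E
```

```text
[[166.35326814 265.5709946 ]]
[[166.74867765 217.95218424]]
[[165.93843931 263.06097015]]
[[118.95284765 303.31083095]
 [212.77348454 218.70357767]]
```

View pics/a4.png

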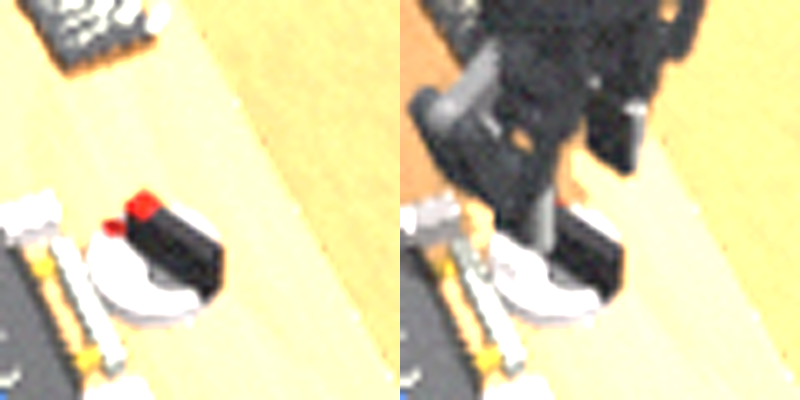

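The right panel shows the finger tips at (140,250) and (225,170). They are about 50 px higher than predicted, as if some 25 mm higher than assumed or displaced. I'll probe downwards in small steps.

move_arm(
  rows=[
    [[0,0,-2,0],[0,0,-3,0]],
  ],
)

```text
time: 5.3
eef_pos: [0.4682, -0.0004, 0.0479]
tool_rot: [[-0.281, 0.96, -0.0], [0.96, 0.281, -0.0], [0.0, -0.0, -1.0]]
force: [-0.1, 0.2, 0.3]
finger_gap: 0.0398
finger_force: 0.0
```

move_arm(
  rows=[
    [[0,0,-2,0],[0,0,-3,0]],
  ],
)

```text
time: 5.55
eef_pos: [0.4682, -0.0004, 0.0449]
tool_rot: [[-0.281, 0.96, -0.0], [0.96, 0.281, 0.0], [0.0, -0.0, -1.0]]
force: [-0.4, 0.1, 0.1]
finger_gap: 0.04
finger_force: 0.0
```

move_arm(
  rows=[
    [[0,0,0,0],[0,0,0,0],[0,0,0,0],[0,0,0,0]],
  ],
  grip=5,
  force=20,
)

```text
time: 6.05
eef_pos: [0.4683, -0.0004, 0.0451]
tool_rot: [[-0.281, 0.96, 0.0], [0.96, 0.281, -0.0], [-0.0, 0.0, -1.0]]
force: [-0.2, -0.3, 0.3]
finger_gap: 0.0047
finger_force: 0.0
```

```bash
python3 - <<'E'
from h import *
a=viewer.snapshot("scene").astype(int); a0=np.load("scene_.npy").astype(int)
a1=a[175:225,262:302];b=a0[175:225,262:302]
d=np.abs(a1-b).sum(2)>60
print("cols 262..301")
for i in range(50): print(175+i,"".join("#" if x else ("r" if (q[2]>1.8*q[1]+30) else ("k" if q.sum()<150 else ("w" if q.min()>140 else "."))) for x,q in zip(d[i],a1[i])))
print(proj("scene",[.4683,-.0004,.023]),proj("scene",[.4683,-.0004,.045]))
E
```

```text
cols 262..301
175 ######################################..
176 ######################################..
177 kkk###################################..
178 kk###################################...
179 kk#k#################################...
180 kkk#################################....
181 kk##################################....
182 kk####kkk##########################.....
183 .kk##k.k###########################.....
184 #.k#k#.###########################......
185 ##k###############################......
186 #################################.......
187 #################################.......
188 ################################........
189 ################################........
190 ###############################.........
191 ############################............
192 ############################............
193 ############################............
194 ###########################.............
195 ###########################.............
196 ##########################..............
197 ##########################..............
198 ##########################..............
199 ##
[... 523 characters left out ...]
..........
211 ######.#####kkkkkkk#kkkkk...............
212 .####..w######kkkkkkkkkkkk..............
213 .####.www####..kkkkkkkkkkk..............
214 ####w..wwww##w..kkkkkkkkkk..............
215 ...www.wwwwwwww..kkkkkkkkk..............
216 ...www.wwwwwwww....kkkkkkk..............
217 ....ww..wwwwwww.....kkkkkk..............
218 ....www.wwwwwwwww......kkk..............
219 .....ww..wwwwwwwwwwwww.kk...............
220 .....www...wwwwwwwwwwww.................
221 ......ww......wwwwww....................
222 k.....www...............................
223 k......ww...............................
224 kk.....www..............................
[[279.89095174 216.36908119]] [[279.9926619  210.73992767]]
```

move_arm(
  rows=[
    [[0,0,-1,0],[0,0,-2,0]],
  ],
)

```text
time: 6.35
eef_pos: [0.4686, -0.0004, 0.0438]
tool_rot: [[-0.281, 0.96, 0.001], [0.96, 0.281, -0.0], [-0.0, 0.001, -1.0]]
force: [-4.8, 0.2, 13.9]
finger_gap: 0.0049
finger_force: 7.6
```

move_arm(
  rows=[
    [[0,0,-1,0],[0,0,-2,0]],
  ],
)

```text
time: 6.6
eef_pos: [0.4691, -0.0004, 0.0435]
tool_rot: [[-0.281, 0.96, 0.002], [0.96, 0.281, -0.0], [-0.001, 0.002, -1.0]]
force: [-13.3, 0.4, 34.3]
finger_gap: 0.005
finger_force: 17.5
```

move_arm(
  rows=[
    [[0,0,-1,0],[0,0,-2,0]],
  ],
)

```text
time: 6.85
eef_pos: [0.4696, -0.0005, 0.0432]
tool_rot: [[-0.281, 0.96, 0.003], [0.96, 0.281, -0.0], [-0.001, 0.003, -1.0]]
force: [-23.2, -0.1, 54.3]
finger_gap: 0.0052
finger_force: 27.4
```

move_arm(
  rows=[
    [[0,0,8,0],[0,0,8,0],[0,0,8,0],[0,0,8,0]],
  ],
  grip=40,
)

```text
time: 7.35
eef_pos: [0.468, -0.0003, 0.0465]
tool_rot: [[-0.281, 0.96, -0.001], [0.96, 0.281, 0.0], [0.0, -0.001, -1.0]]
force: [-0.2, 0.4, -0.2]
finger_gap: 0.0394
finger_force: 0.0
```

move_arm(
  rows=[
    [[0,0,-5,0],[0,0,-10,0],[0,0,-13,0],[0,0,-13,0]],
  ],
)

```text
time: 7.85
eef_pos: [0.4681, -0.0004, 0.0338]
tool_rot: [[-0.281, 0.96, -0.0], [0.96, 0.281, 0.0], [0.0, -0.0, -1.0]]
force: [0.1, -0.2, -0.5]
finger_gap: 0.0398
finger_force: 0.0
```

move_arm(
  rows=[
    [[0,0,0,0],[0,0,0,0],[0,0,0,0],[0,0,0,0]],
  ],
  grip=5,
)

```text
time: 8.35
eef_pos: [0.469, -0.0002, 0.0345]
tool_rot: [[-0.281, 0.96, 0.002], [0.96, 0.281, 0.0], [-0.0, 0.002, -1.0]]
force: [5.9, 1.8, -3.4]
finger_gap: 0.0091
finger_force: 23.0
```

The wing is gripped: gap 9.1 mm, 23 N. I'll raise the grip force and turn the cam anticlockwise.

move_arm(
  rows=[
    [[0,0,0,0],[0,0,0,0.1],[0,0,0,0.25],[0,0,0,0.4],[0,0,0,0.55],[0,0,0,0.7],[0,0,0,0.8],[0,0,0,0.8]],
  ],
  force=60,
)

```text
time: 9.35
eef_pos: [0.4708, 0.0012, 0.0347]
tool_rot: [[-0.885, 0.466, 0.007], [0.466, 0.885, 0.003], [-0.004, 0.006, -1.0]]
force: [25.1, 16.3, -14.4]
finger_gap: 0.008
finger_force: 59.4
```

move_arm(
  rows=[
    [[0,0,0,0.1],[0,0,0,0.2],[0,0,0,0.3],[0,0,0,0.3]],
  ],
)

```text
time: 9.85
eef_pos: [0.4711, 0.002, 0.0348]
tool_rot: [[-0.983, 0.183, 0.008], [0.183, 0.983, 0.005], [-0.007, 0.007, -1.0]]
force: [28.4, 24.9, -15.6]
finger_gap: 0.008
finger_force: 59.2
```

```bash
python3 - <<'E'
from h import *
s=manip.read_state();R=s["tool_rot"];print(s["time"],s["eef_pos"],s["force"],s["torque"],s["finger_gap"],np.rad2deg(np.arctan2(R[1][1],R[0][1])),s["qpos"])
E
```

```text
9.85 [0.47107975 0.0020392  0.03476452] [ 28.44286517  24.94972039 -15.58212778] [ 4.17756047 -5.01893788 -0.25408102] 0.008009813461084708 79.44224409872542 [ -3.06447687 -13.48309523 119.15940604   0.33753397  73.90021589
 -82.59788233]
```

move_arm(
  rows=[
    [[1,1,-0.5,0],[2,2,-1,0],[2,2,-1,0]],
  ],
)

```text
time: 10.22
eef_pos: [0.4717, 0.0025, 0.0346]
tool_rot: [[-0.983, 0.185, 0.004], [0.185, 0.983, 0.002], [-0.003, 0.002, -1.0]]
force: [5.3, 7.9, 7.3]
finger_gap: 0.0076
finger_force: 62.1
```

move_arm(
  rows=[
    [[0,0,0,0],[0,0,0,0],[0,0,0,0],[0,0,20,0],[0,0,80,0],[0,0,140,0],[0,0,200,0],[0,0,215,0]],
  ],
  grip=40,
)

```text
time: 11.22
eef_pos: [0.471, 0.0015, 0.2522]
tool_rot: [[-0.983, 0.185, 0.005], [0.185, 0.983, -0.0], [-0.005, 0.001, -1.0]]
force: [0.7, -0.1, -1.7]
finger_gap: 0.04
finger_force: 0.0
```

move_arm(
  rows=[
    [[10,-15,5,-0.17],[20,-30,5,-0.34],[30,-50,5,-0.51],[40,-70,5,-0.68],[50,-90,5,-0.85],[60,-105,5,-1.02],[70,-120,5,-1.2],[81,-131,5,-1.38]],
  ],
  grip=0,
)

```text
time: 12.22
eef_pos: [0.5513, -0.13, 0.2519]
tool_rot: [[0.001, 1.0, -0.001], [1.0, -0.001, 0.0], [0.0, -0.001, -1.0]]
force: [-0.3, -0.3, -0.4]
finger_gap: -0.0001
finger_force: 0.0
```

```bash
python3 - <<'E'
from h import *
s=manip.read_state();R=s["tool_rot"];print(s["time"],s["eef_pos"],s["force"],s["finger_gap"],np.rad2deg(np.arctan2(R[1][1],R[0][1])),s["qpos"])
a=viewer.snapshot("scene");np.save("s2.npy",a)
f=cv2.resize(a[120:285,185:335],None,fx=3.6,fy=3.6,interpolation=cv2.INTER_CUBIC)
cv2.imwrite("pics/a5.png",cv2.convertScaleAbs(f,alpha=1.4,beta=15))
E
```

```text
12.225 [ 0.55128718 -0.13001833  0.25192335] [-0.26571112 -0.28450419 -0.36237631] -9.042527002113626e-05 -0.07907651834596696 [-1.58474263e+01 -7.27083571e+00  9.32569607e+01 -6.23549433e-03
  9.41001960e+01 -1.57687781e+01]
```

View pics/a5.png

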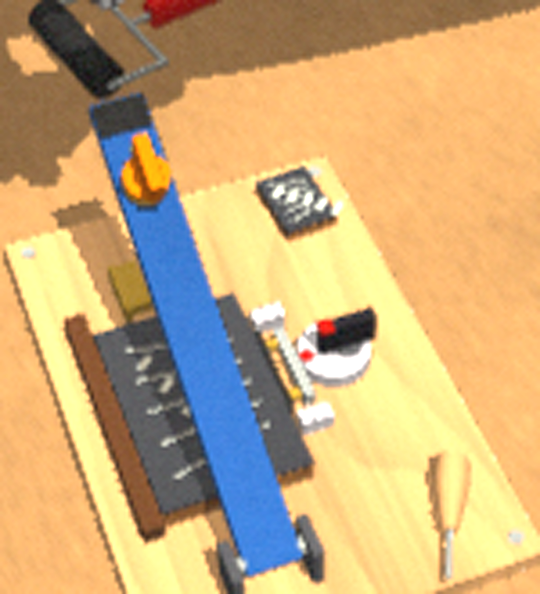

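The scene crop shows the cam turned: the red dot at (307,356) faces the follower and the wing is square to it. The bar is still raised with its patch at (120,115). Next I compute the arc for the bar press.

```bash
python3 - <<'E'
from h import *
j=np.load("jig.npy"); b=np.array([.004,.002,-.0138])
dot=onz("scene",[185+307/3.6,120+356/3.6],.032)[0]; d=dot-J2w(j,[-.076,0,.032])[0]; print("dot ang rel jig",np.arctan2(d[1],d[0])-j[2],np.linalg.norm(d))
e=np.array(manip.read_state()["eef_pos"])
for a in(.6,.5,.45,.36,.27,.18,.09,.04,0):
    P=J2w(j,[.03,.14-.287*np.cos(a)+.0065*np.sin(a),.044+.287*np.sin(a)+.0065*np.cos(a)])[0]+b
    print(a,np.round(P,4),np.round((P-e)*1000).astype(int))
print("stud",J2w(j,[.03,-.1,.08])[0]+b)
E
```

```text
dot ang rel jig 0.11976954568010499 0.027655871208713777
0.6 [ 0.559  -0.1079  0.1976] [  7  23 -54]
0.5 [ 0.5561 -0.1232  0.1735] [  4   8 -78]
0.45 [ 0.5548 -0.1299  0.1609] [  3   1 -91]
0.36 [ 0.5528 -0.1405  0.1374] [   1  -10 -114]
0.27 [ 0.5513 -0.1489  0.113 ] [  -1  -18 -139]
0.18 [ 0.5501 -0.1551  0.088 ] [  -2  -24 -164]
0.09 [ 0.5493 -0.1591  0.0625] [  -3  -28 -189]
0.04 [ 0.5491 -0.1603  0.0482] [  -3  -29 -203]
0 [ 0.549  -0.1608  0.0367] [  -3  -30 -215]
stud [ 0.55773977 -0.11460561  0.0662    ]
```

```bash
python3 - <<'E'
from h import *
j=np.load("jig.npy")
for n,w in(("top",(265,205)),("scene",(258,200))):
    a=viewer.snapshot(n).astype(int); x,y=w; p=a[y:y+30,x:x+34]
    print(n,w)
    for r in p: print("".join("r" if q[2]>1.8*q[1]+30 else("k" if q.sum()<150 else("w" if q.min()>125 else ".")) for q in r))
    print(np.round(proj(n,J2w(j,[[-.076,0,.058],[-.056,0,.058],[-.096,0,.058],[-.048,0,.032],[-.067,0,.032],[-.042,0,.032]])),1).tolist())
E
```

```text
top (265, 205)
wwwww...www............k..kkk....k
wwwww...wwwwwww............k......
wwwww....wwwwwwwwwwww.........wwww
.............wwwwwwwwwwww.....wwww
.............wwwr.wwwwwwwww...www.
..........wwwwwwrrww...wwww...www.
.........wwwwwwwrrwww.........www.
........wwwwwwwrr.wwww.......www..
........wwwwwwwrrr.wwww......www..
.......wwwwwww.rrr.www............
.......wwwwwwwrrrr.wwwww..........
....w..wwwwwwwkkk.wwwwww..........
wwwww..wwwwww.kkk.wwwwww..........
..wwwwwwwwww..kkk..wwwww..........
www..wwwwwww.kkkkk.wwwww...w......
wwwwww.wwwww.kkkkk.wwwww..........
wwwwww.wwwww.kkkk..wwww...........
wwwwwwwwwwww.kkkk..www...www......
wwwwwwwwwwww.kk...www...wwww......
wwwwwwwwwwww.kk..ww....wwww.......
.w.wwwwwwww..kk........www........
....w..................wwww.......
..................w..wwwww....k...
............................kkk...
............................kkkkkk
..wwww.www.w..................kkkk
...www.w.wwwww..................kk
.w...w.wwwwwww.ww...............kk
www...w.wwwwwwwwwwwwww.w.w......k.
wwwww.w.wwwwwwwwwwwwwwwwwww.ww.k..
[[279.9, 219.8], [281.3, 213.2], [2
[... 525 characters left out ...]
kkkkk...
....www...ww...kkkkkkkkkkkkkkkk...
....wwww..www..kkkkkkkkkkkkk......
.....www..wwww.kkkkkkkkkkkk.ww....
k....www..wwwwwkkkkkkkkk...www....
k.....www.w.rww.kk.........www....
kk....www.rrrr.w..www.....wwww....
kk.....www.rr.wwwwwwwwwwwwwwww....
.kk....wwww..wwwwwwwwwwwwwwww.....
.kk.....wwwwwwwwwwwwwwwwwwww......
..kk....wwwwwwwwwwwwwwwwwwww......
..kk.....www..wwwwwwwwwwww........
...k.....www....wwwwwwww..........
...kk.....www.....................
....k.....www.....................
....kk.....www....................
.....k.....www....................
.....kk.....ww....................
[[280.5, 207.8], [272.6, 210.2], [288.3, 205.4], [269.6, 217.9], [276.9, 215.6], [267.2, 218.7]]
```

The top camera confirms the cam is square: wing axis slope −0.207 against the predicted −0.212. Now I press the bar down along its arc.

move_arm(
  rows=[
    [[2,0,-20,-0.1],[3,1,-50,-0.185],[3,1,-80,-0.185],[2,-2,-97,-0.185],[1,-10,-114,-0.185],[0,-14,-126,-0.185],[-1,-18,-139,-0.185],[-1,-18,-139,-0.185]],
  ],
)

```text
time: 13.38
eef_pos: [0.5498, -0.1476, 0.1131]
tool_rot: [[0.179, 0.984, -0.001], [0.984, -0.179, 0.0], [0.0, -0.001, -1.0]]
force: [1.0, -0.2, 1.2]
finger_gap: -0.0002
finger_force: 0.0
```

move_arm(
  rows=[
    [[0,-3,-12,0],[-1,-6,-25,0],[-1,-8,-38,0],[-2,-10,-50,0],[-2,-11,-58,0],[-2,-12,-64,0],[-2,-12,-69,0],[-2,-12,-69,0]],
  ],
)

```text
time: 14.38
eef_pos: [0.5481, -0.1593, 0.0449]
tool_rot: [[0.179, 0.984, -0.0], [0.984, -0.179, 0.0], [0.0, -0.0, -1.0]]
force: [-0.3, 0.2, -0.2]
finger_gap: -0.0001
finger_force: 0.0
```

```bash
python3 - <<'E'
from h import *
a=viewer.snapshot("scene")
f=cv2.resize(a[100:285,175:335],None,fx=3.2,fy=3.2,interpolation=cv2.INTER_CUBIC)
cv2.imwrite("pics/a6.png",cv2.convertScaleAbs(f,alpha=1.4,beta=15))
j=np.load("jig.npy")
e=manip.read_state()["eef_pos"];print(e)
for p in [e,e+np.array([0,0,.0138]),J2w(j,[.03,-.147,.05])[0],J2w(j,[.03,-.16,.05])[0]]: print((proj("scene",p)-[175,100])*3.2)
E
```

```text
[ 0.5482629  -0.15934225  0.04513609]
[[141.82534655 263.66142526]]
[[139.99646965 251.71154278]]
[[142.83488921 255.13280893]]
[[138.05142028 243.95308091]]
```

View pics/a6.png

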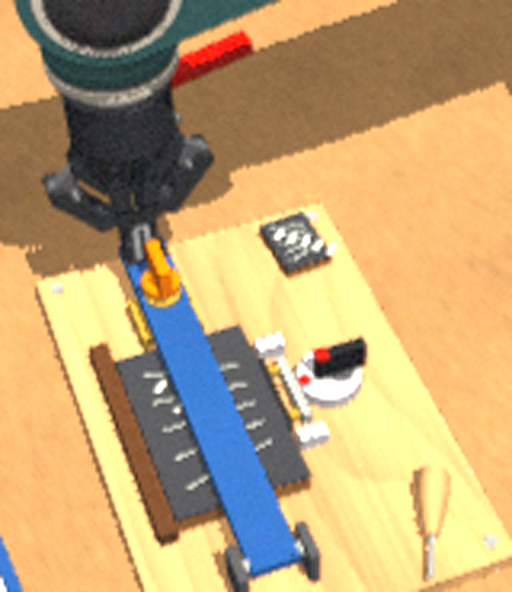

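The picture shows the gripper tips on the patch at (140,240), with the bar nearly down and the stud at (160,285). I'll press the rest with force checks.

move_arm(
  rows=[
    [[0,-1,-4,0],[0,-1,-7,0],[0,-1,-7,0]],
  ],
)

```text
time: 14.8
eef_pos: [0.5481, -0.1603, 0.0378]
tool_rot: [[0.179, 0.984, -0.0], [0.984, -0.179, 0.0], [0.0, -0.0, -1.0]]
force: [-0.2, 0.7, -0.3]
finger_gap: -0.0002
finger_force: 0.0
```

move_arm(
  rows=[
    [[0,0,-1,0],[0,0,-2,0],[0,0,-2,0]],
  ],
)

```text
time: 15.18
eef_pos: [0.5482, -0.1604, 0.036]
tool_rot: [[0.179, 0.984, -0.0], [0.984, -0.179, 0.0], [0.0, -0.0, -1.0]]
force: [0.2, -0.4, -0.6]
finger_gap: -0.0003
finger_force: 0.0
```

move_arm(
  rows=[
    [[0,0,-1,0],[0,0,-2,0],[0,0,-2,0]],
  ],
)

```text
time: 15.55
eef_pos: [0.5485, -0.1604, 0.0356]
tool_rot: [[0.179, 0.984, 0.001], [0.984, -0.179, -0.0], [-0.0, 0.001, -1.0]]
force: [-8.1, 2.8, 16.5]
finger_gap: 0.0003
finger_force: 8.4
```

move_arm(
  rows=[
    [[0,0,-1,0],[0,0,-2,0],[0,0,-2,0]],
  ],
)

```text
time: 15.92
eef_pos: [0.5487, -0.1605, 0.0353]
tool_rot: [[0.179, 0.984, 0.001], [0.984, -0.179, -0.0], [-0.0, 0.001, -1.0]]
force: [-17.1, 5.1, 35.7]
finger_gap: -0.0002
finger_force: 17.9
```

move_arm(
  rows=[
    [[0,0,-1,0],[0,0,-2,0],[0,0,-2,0]],
  ],
)

```text
time: 16.3
eef_pos: [0.5489, -0.1605, 0.035]
tool_rot: [[0.179, 0.984, 0.002], [0.984, -0.179, -0.001], [-0.0, 0.002, -1.0]]
force: [-28.1, 9.6, 55.7]
finger_gap: -0.0
finger_force: 27.5
```

The bar is on its stop: a rigid stop at TCP z 0.0358, where the tip height agrees with the bar-down height. I'll go up and over the stud.

move_arm(
  rows=[
    [[0,0,10,0],[0,0,50,0],[3,15,80,0],[7,35,80,0],[9,46,80,0],[9,46,80,0],[9,46,80,0]],
  ],
  grip=34,
)

```text
time: 17.18
eef_pos: [0.5569, -0.1145, 0.1093]
tool_rot: [[0.179, 0.984, -0.001], [0.984, -0.179, 0.0], [-0.0, -0.001, -1.0]]
force: [-0.5, 0.4, -0.3]
finger_gap: 0.0342
finger_force: 0.0
```

```bash
python3 - <<'E'
from h import *
j=np.load("jig.npy");s=manip.read_state();print(s["time"],s["eef_pos"],s["force"],s["finger_gap"],s["qpos"])
a=viewer.snapshot("scene");np.save("s3.npy",a)
def org(n,a):
    h=cv2.cvtColor(a,cv2.COLOR_BGR2HSV);m=cv2.inRange(h,(5,180,120),(20,255,255));v,u=np.nonzero(m);k=(abs(u-225 if n=="scene" else u-315)<30)&(abs(v-180)<40);print(n,k.sum(),u[k].mean(),v[k].mean(),u[k].min(),u[k].max(),v[k].min(),v[k].max())
org("scene",a);org("top",viewer.snapshot("top"))
for n in("scene","top"):print(np.round(proj(n,J2w(j,[[.03,-.1,.08],[.03,-.082,.093],[.03,-.118,.093],[.03,-.1,.062]])),1).tolist())
E
```

```text
17.175 [ 0.55692436 -0.11452705  0.10929509] [-0.48957809  0.35993879 -0.31385802] 0.03423303352604951 [-1.41859667e+01 -3.72222511e+00  1.03267496e+02 -9.39958670e-03
  8.05229438e+01 -3.87832262e+00]
scene 141 224.86524822695034 188.18439716312056 217 237 176 206
top 23 312.5652173913044 192.91304347826087 289 318 167 207
[[224.1, 184.6], [225.8, 186.1], [221.3, 175.8], [224.8, 189.6]]
[[321.0, 191.0], [315.4, 188.9], [327.6, 191.5], [320.4, 192.0]]
```

move_arm(
  rows=[
    [[0,0,-20,0],[0,0,-40,0],[0,0,-52,0],[0,0,-52,0]],
  ],
)

```text
time: 17.77
eef_pos: [0.5566, -0.1142, 0.0567]
tool_rot: [[0.179, 0.984, -0.002], [0.984, -0.179, 0.001], [0.0, -0.002, -1.0]]
force: [-0.5, 0.3, 1.1]
finger_gap: 0.0339
finger_force: 0.0
```

move_arm(
  rows=[
    [[0,0,0,0],[0,0,0,0],[0,0,0,0],[0,0,0,0]],
  ],
  grip=4,
  force=20,
)

```text
time: 18.27
eef_pos: [0.5552, -0.114, 0.058]
tool_rot: [[0.179, 0.984, -0.005], [0.984, -0.179, 0.001], [-0.0, -0.005, -1.0]]
force: [-20.5, 3.5, 5.7]
finger_gap: 0.0095
finger_force: 19.9
```

move_arm(
  rows=[
    [[-1,0,0,0],[-2,0,0,0],[-2,0,0,0]],
  ],
)

```text
time: 18.65
eef_pos: [0.5546, -0.114, 0.0587]
tool_rot: [[0.179, 0.984, -0.001], [0.984, -0.179, 0.001], [0.0, -0.001, -1.0]]
force: [-8.7, 3.5, 5.0]
finger_gap: 0.01
finger_force: 19.9
```

move_arm(
  rows=[
    [[-1,0,0,0],[-1,0,0,0],[-1,0,-3,0],[-1,0,-6,0],[-1,0,-8,0],[-1,0,-8,0]],
  ],
  force=80,
)

```text
time: 19.4
eef_pos: [0.5544, -0.1141, 0.0512]
tool_rot: [[0.179, 0.984, 0.001], [0.984, -0.179, 0.001], [0.001, 0.0, -1.0]]
force: [-7.0, 4.9, 9.7]
finger_gap: 0.0078
finger_force: 83.4
```

move_arm(
  rows=[
    [[0,0,-1,0],[0,0,-2,0],[0,0,-3,0],[0,0,-3,0]],
  ],
)

```text
time: 19.9
eef_pos: [0.5545, -0.1141, 0.0485]
tool_rot: [[0.179, 0.984, 0.001], [0.984, -0.179, 0.0], [0.001, 0.001, -1.0]]
force: [-6.6, 5.4, 11.4]
finger_gap: 0.0079
finger_force: 83.7
```

move_arm(
  rows=[
    [[0,0,-1,0],[0,0,-2,0],[0,0,-2,0]],
  ],
)

```text
time: 20.27
eef_pos: [0.5547, -0.1141, 0.0476]
tool_rot: [[0.179, 0.984, 0.001], [0.984, -0.179, 0.0], [0.001, 0.001, -1.0]]
force: [-12.6, 6.1, 22.2]
finger_gap: 0.0084
finger_force: 85.5
```

The stud is bottomed after 11.1 mm of travel, with force rising past the spring. I'll turn it clockwise while it stays pushed.

move_arm(
  rows=[
    [[0,0,0,-0.1],[0,0,0,-0.2],[0,0,0,-0.3],[0,0,0,-0.4],[0,0,0,-0.4]],
  ],
)

```text
time: 20.9
eef_pos: [0.5548, -0.1143, 0.0476]
tool_rot: [[0.549, 0.836, 0.002], [0.836, -0.549, -0.0], [0.001, 0.001, -1.0]]
force: [-10.4, 5.5, 21.1]
finger_gap: 0.0079
finger_force: 85.2
```

```bash
python3 - <<'E'
from h import *
s=manip.read_state();R=s["tool_rot"];print(s["time"],s["eef_pos"],s["force"],s["torque"],s["finger_gap"],np.rad2deg(np.arctan2(R[1][1],R[0][1])),s["qpos"])
E
```

```text
20.9 [ 0.55482152 -0.1142502   0.04762167] [-10.43340316   5.52789129  21.12588268] [ 0.96615162  2.01182291 -0.09733477] 0.007909113786291664 -33.31346239864598 [-1.42267565e+01 -1.24183909e+00  1.06887476e+02  2.09108973e-02
  7.42634269e+01  1.90810168e+01]
```

move_arm(
  rows=[
    [[0,0,0,-0.12],[0,0,0,-0.26],[0,0,0,-0.4],[0,0,0,-0.54],[0,0,0,-0.68],[0,0,0,-0.82],[0,0,0,-0.92],[0,0,0,-0.92]],
  ],
)

```text
time: 21.9
eef_pos: [0.5548, -0.1146, 0.0476]
tool_rot: [[0.998, 0.069, 0.002], [0.069, -0.998, -0.001], [0.002, 0.001, -1.0]]
force: [-9.7, 1.7, 21.4]
finger_gap: 0.0082
finger_force: 85.1
```

```bash
python3 - <<'E'
from h import *
s=manip.read_state();R=s["tool_rot"];print(s["time"],s["eef_pos"],s["force"],s["torque"],s["finger_gap"],np.rad2deg(np.arctan2(R[1][1],R[0][1])))
E
```

```text
21.9 [ 0.55482572 -0.11462725  0.0476099 ] [-9.72444853  1.72494886 21.4455271 ] [ 0.31436888  2.01603884 -0.04484803] 0.008169256035582701 -86.03235663529682
```

move_arm(
  rows=[
    [[0,0,0,-0.06],[0,0,0,-0.11],[0,0,0,-0.11]],
  ],
)

```text
time: 22.28
eef_pos: [0.5548, -0.1147, 0.0476]
tool_rot: [[0.999, -0.04, 0.002], [-0.04, -0.999, -0.001], [0.002, 0.001, -1.0]]
force: [-11.0, 1.7, 20.2]
finger_gap: 0.0081
finger_force: 85.1
```

```bash
python3 - <<'E'
from h import *
s=manip.read_state();R=s["tool_rot"];print(s["time"],s["force"],s["torque"],s["finger_gap"],np.rad2deg(np.arctan2(R[1][1],R[0][1])))
E
```

```text
22.275 [-11.04224722   1.73742484  20.15207312] [ 0.23968195  2.01458956 -0.02292089] 0.008110161505948477 -92.28564383981828
```

move_arm(
  rows=[
    [[0,0,0,-0.02],[0,0,0,-0.03],[0,0,0,-0.03]],
  ],
)

```text
time: 22.65
eef_pos: [0.5548, -0.1147, 0.0476]
tool_rot: [[0.998, -0.069, 0.002], [-0.069, -0.998, -0.001], [0.002, 0.001, -1.0]]
force: [-10.5, 1.3, 20.1]
finger_gap: 0.0082
finger_force: 85.1
```

```bash
python3 - <<'E'
from h import *
s=manip.read_state();R=s["tool_rot"];print(s["time"],s["force"],s["torque"],s["finger_gap"],np.rad2deg(np.arctan2(R[1][1],R[0][1])))
E
```

```text
22.65 [-10.47917143   1.31703313  20.13163775] [0.27176222 2.08271862 0.09118138] 0.008221247821769969 -93.96618902102043
```

The stop is reached: the turn is about 1.46 rad and the torque has reversed. I'll ease up into the lock and release.

move_arm(
  rows=[
    [[0,0,2,0.01],[0,0,4,0.01],[0,0,6,0.01],[0,0,6,0.01]],
  ],
)

```text
time: 23.15
eef_pos: [0.5545, -0.1146, 0.0525]
tool_rot: [[0.998, -0.059, 0.001], [-0.059, -0.998, -0.001], [0.001, 0.001, -1.0]]
force: [-5.2, 1.4, 9.1]
finger_gap: 0.0082
finger_force: 83.3
```

move_arm(
  rows=[
    [[0,0,0,0],[0,0,0,0],[0,0,0,0],[0,0,0,0],[0,0,20,0],[0,0,60,0],[0,0,110,0],[0,0,160,0]],
  ],
  grip=36,
)

```text
time: 24.15
eef_pos: [0.554, -0.1143, 0.2143]
tool_rot: [[0.998, -0.059, 0.001], [-0.059, -0.998, -0.0], [0.001, 0.0, -1.0]]
force: [-0.3, -1.3, 0.8]
finger_gap: 0.0357
finger_force: 0.0
```

move_arm(
  rows=[
    [[-40,-30,40,0],[-80,-60,40,0],[-120,-90,40,0],[-150,-120,40,0],[-150,-170,40,0],[-150,-200,40,0],[-150,-200,40,0]],
  ],
)

```text
time: 25.02
eef_pos: [0.4037, -0.3158, 0.2521]
tool_rot: [[0.998, -0.061, 0.0], [-0.061, -0.998, -0.0], [0.0, 0.0, -1.0]]
force: [-0.5, 0.0, -0.5]
finger_gap: 0.036
finger_force: 0.0
```

```bash
python3 - <<'E'
from h import *
s=manip.read_state();print(s["time"],s["eef_pos"],s["force"])
a=viewer.snapshot("scene");b=viewer.snapshot("top")
f=lambda i,x,y,w,h:cv2.convertScaleAbs(cv2.resize(i[y:y+h,x:x+w],(400,480),interpolation=cv2.INTER_CUBIC),alpha=1.4,beta=10)
cv2.imwrite("pics/a7.png",np.hstack([f(a,190,145,115,138),f(b,228,145,120,144)]))
j=np.load("jig.npy")
for z in(.093,.0865,.082): print(z,(proj("scene",J2w(j,[[.048,-.1,z],[.012,-.1,z]]))-[190,145])*3.478)
E
```

```text
25.025 [ 0.40374801 -0.31579731  0.2521213 ] [-0.5154768   0.0446186  -0.53527213]
0.093 [[ 91.33869649 132.04045941]
 [141.83416965 117.79795478]]
0.0865 [[ 92.37764076 138.45933608]
 [142.60522718 124.23338213]]
0.082 [[ 93.09063959 142.86443431]
 [143.13442349 128.6501789 ]]
```

View pics/a7.png

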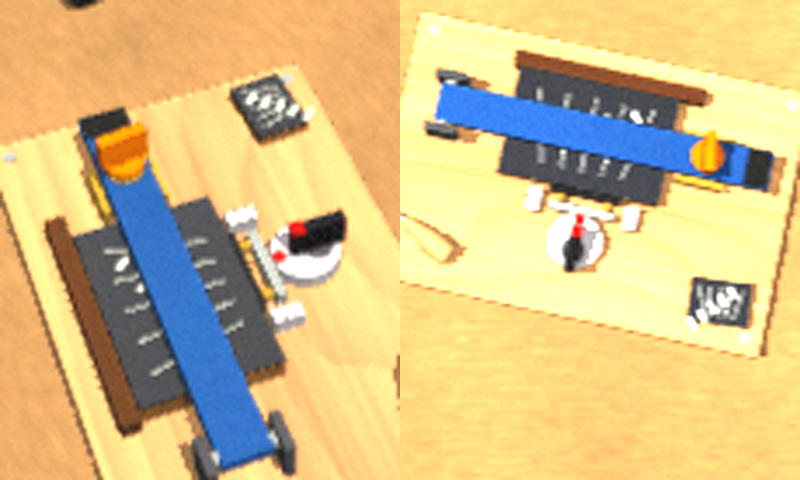

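The final picture shows the stud across the bar at (122,150), the bar level over the block, and the cam's red end on the follower (580,215). The stud's top edge matches the locked height. I'll hand it in.

```bash
python3 -c "
from workcell import job; print(job.close_job())"
```

```text
the job is handed in; nothing more can be done
None
```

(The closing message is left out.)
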